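# Set the cleaned microscope objectives in the rest by length

## Robot

A 7-joint arm with a two-finger parallel gripper is mounted at the origin on a cart in front of the work surface, level with it; the furniture and walls round the work are solid. World frame = base frame: x ahead of the robot, y to its left, z up, the work surface at z = 0. Lengths are in m, angles in rad, forces in N, time in s.
With the tool pointing down it reaches from about 0.4 to 0.925 m from the base axis. Payload 5.6 kg.
Tool frame: the origin (TCP) lies on the centre line of the jaws, within the pads' length; the fingertips stand 17 mm ahead of it and the grasp point (between the pads) lies 2 mm behind it; z points along the fingers, y is the line along which they close (so a half turn about z gives the same grasp; the last joint's range is limited). The gripper opens to 85 mm and grips with 20 to 120 N. Pads are 22 mm wide; open, the fingers measure 114 mm over their backs; the gripper's body (76 mm by 85 mm) begins 54 mm behind the grasp point. The pads swing forward as they close: fully open they stand 13 mm farther back than shut.
Start: joints at [-1.223, 0.468, -0.012, 1.603, 0.006, 1.071, -0.056], TCP at [0.248, 0.601, 0.248] pointing down, gripper open.
Joint ranges: [-2.53, 2.53], [-0.31, 2.02], [-1.57, 1.55], [0.28, 2.44], [-1.29, 4.43], [0.15, 1.84], [-2.92, 2.92]. Speed limits (rad/s): [2.57, 2.57, 3.14, 3.14, 3.14, 3.14, 3.14].

## Interface

Orientations are given as a 3x3 rotation matrix whose columns are the frame's x, y, z axes.
In Python, from plant import arm gives the robot as it stands.
- The arm moves only by the tool servo_tool, never from a script. Its argument "rows" is one flat list of numbers, 7 for each row, row after row: the shift along the tool's x, y, z in cm, then the turn, a rotation vector about the tool's x, y, z in rad, then the finger opening in cm, from 0 to 8.54. In form: [x, y, z, rx, ry, rz, fingers, x, y, z, rx, ry, rz, fingers, ...]. A call has exactly 5 rows; each row is the pose to reach, as a shift and turn from the pose commanded when the call began, along the tool's axes at that moment; what a row does not reach only later rows make up. A row lasts 1/8 s, in which the tool goes at most 62.5 mm and 10.7 degrees, less where a joint would pass 70% of its speed; a pose out of reach is approached as far as the arm can. A call with a gripper value outside its range is refused whole. The fingers move at their own pace and stop on an object; "newtons" is the grip in N (left out, the last holds). Time passes only in rows, so rows that repeat a pose let the fingers close, or fill a call up. It gives the time, the measured TCP pose, the force, the opening and the grip force at its end, in the units of the state.
- arm.get_state(): the state, without advancing time (a new reading comes with each control period).
- arm.grab_frame(name): name is "scene" or "top"; returns a dict with "image" (480x640x3 uint8, red, green, blue), "camera_matrix" (3x3 intrinsics, pixels), "xyz" and "rotation" of the camera in the world. Camera axes: x right, y up, looking along -z (the intrinsics and any distortion apply to the point x, -y, -z); pixel columns grow to the right and rows downward; lengths in m; the calibration is good to about 2 mm. A picture is of the moment at which its call begins. There is no depth.
- arm.finish_job(): hands the job in; it is judged then, once.
The state is a dict: "t": time; "qpos": joint angles; "qd": joint speeds; "tau": joint torques, N m; "tcp_pos": TCP position; "tcp_rot": TCP orientation; "wrist_force": force on the tool from outside, world axes, zero at the start; "torque": the same for the moment, N m; "gripper_width": finger opening in m; "gripper_force": force on a finger pad.
Only numpy, scipy, OpenCV 4.12 (cv2) and the standard library are available. Lean on these libraries where they do the work, as an engineer would, in place of code of your own. Each camera call takes 0.05 s, during which the arm holds its last target. There are 200 camera calls.

## Task

The four cleaned microscope objectives have to go into the objective rest in the order in which they will be mounted on the nosepiece: the shortest in the cup next to the red end stop, then each longer one in the next cup, the longest at the far end. Seat each one upright, thread end down on the floor of its cup, and let go. Never let a lens fall over and do not push the glass beaker away.

Things in the scene. Friction and masses are not known exactly. Their poses are not given: they have to be found in the camera images.
- lens_red: Microscope objective with a red colour ring, the shortest of four: bright metal, 38 mm tall, standing loose, thread down on a 2 mm mat left of the lamp supply (165 mm tall). Thread end 20 mm diameter, 0 to 5 mm above the origin; barrel 28 mm diameter, 5 to 31 mm (grip here; its top 4 mm is the ring, seen from above); nose 21 mm or less. Origin: centre of its underside; z up. 93 g.
- lens_yellow: Microscope objective with a yellow colour ring, the second shortest of four: bright metal, 47 mm tall, standing loose, thread down on a 2 mm mat left of the lamp supply (165 mm tall). Thread end 20 mm diameter, 0 to 5 mm above the origin; barrel 28 mm diameter, 5 to 35 mm (grip here; its top 4 mm is the ring, seen from above); nose 20 mm or less. Origin: centre of its underside; z up. 106 g.
- lens_blue: Microscope objective with a blue colour ring, the second longest of four: bright metal, 56 mm tall, standing loose, thread down on a 2 mm mat left of the lamp supply (165 mm tall). Thread end 20 mm diameter, 0 to 5 mm above the origin; barrel 28 mm diameter, 5 to 44 mm (grip here; its top 4 mm is the ring, seen from above); nose 19 mm or less. Origin: centre of its underside; z up. 118 g.
- lens_white: Microscope objective with a white colour ring, the longest of four: satin black, 65 mm tall, standing loose, thread down on a 2 mm mat left of the lamp supply (165 mm tall). Thread end 20 mm diameter, 0 to 5 mm above the origin; barrel 28 mm diameter, 5 to 53 mm (grip here; its top 4 mm is the ring, seen from above); nose 18 mm or less. Origin: centre of its underside; z up. 131 g.
- cup_1: Black round cup 1 of four in a row (an end cup), 52 mm apart, fixed on the aluminium bar of the objective rest right of the lamp supply. 12 mm tall, 46 mm across its rim, inner floor 4 mm above the origin, bore 27 mm, its mouth flared to 40 mm. Origin: centre of its underside, on the bar's top 24 mm above the table; x along the row, z up.
- cup_2: Black round cup 2 of four in a row (a middle cup), 52 mm apart, fixed on the aluminium bar of the objective rest right of the lamp supply. 12 mm tall, 46 mm across its rim, inner floor 4 mm above the origin, bore 27 mm, its mouth flared to 40 mm. Origin: centre of its underside, on the bar's top 24 mm above the table; x along the row, z up.
- cup_3: Black round cup 3 of four in a row (a middle cup), 52 mm apart, fixed on the aluminium bar of the objective rest right of the lamp supply. 12 mm tall, 46 mm across its rim, inner floor 4 mm above the origin, bore 27 mm, its mouth flared to 40 mm. Origin: centre of its underside, on the bar's top 24 mm above the table; x along the row, z up.
- cup_4: Black round cup 4 of four in a row (the other end cup), 52 mm apart, fixed on the aluminium bar of the objective rest right of the lamp supply. 12 mm tall, 46 mm across its rim, inner floor 4 mm above the origin, bore 27 mm, its mouth flared to 40 mm. Origin: centre of its underside, on the bar's top 24 mm above the table; x along the row, z up.
- red_stop: Red end stop, 13 x 44 x 16 mm, fixed across one end of the bar of the objective rest (a grey one is at the other end); which end varies; 35 mm from the centre of the nearest cup. Origin: centre of its underside, 24 mm above the table. The bar is 262 mm long, 50 mm wide.
- beaker: Bystander: the larger, empty glass beaker, 84 mm across, 102 mm tall, loose, standing beyond the lamp supply. Origin: centre of its underside.

How it is judged:
By the outcome, as a careful person would: the job done as asked, in the order asked, and still so for the second after the job is handed in, with the robot touching nothing.
It also fails if it takes over 128 s, if anything falls off the work surface, if the arm or the gripper's body presses on something with over 40 N, if the wrist force passes 120 N, or if a joint passes its speed limit or range.

## Working session

There is one attempt and no reset: what is moved stays moved. The work goes in short steps, Python scripts to look and compute and a tool call to move; the robot and the scene stay as the last step left them, time stands still between calls to the robot, and variables do not carry over. Pictures are saved under pics/ and viewed, at most 14 in all, crops included, and the job is handed in when it is done.

Besides the shell and the picture viewer there is one more tool, called after "Request:" as name(argument=value, ...) on one line, values as JSON. servo_tool: Moves the arm, as the interface text tells. Its arguments: {"type":"object","properties":{"rows":{"type":"array"},"newtons":{"type":"number"}},"required":["rows"]}

```bash
mkdir -p pics; ls
python3 - <<'E'
from plant import arm
import cv2,numpy as np
np.set_printoptions(precision=4,suppress=True)
s=arm.get_state()
for k in ("t","tcp_pos","tcp_rot","gripper_width","wrist_force"): print(k,s[k])
for n in("scene","top"):
    f=arm.grab_frame(n); cv2.imwrite(f"pics/{n}0.png",f["image"][:,:,::-1]); np.savez(f"{n}0.npz",**f)
    print(n,f["camera_matrix"],f["xyz"],f["rotation"],[k for k in f])
E
```

```text
pics
t 0.0
tcp_pos [0.2475 0.6005 0.2473]
tcp_rot [[-0.9246  0.381  -0.0006]
 [ 0.381   0.9246 -0.0017]
 [-0.0001 -0.0018 -1.    ]]
gripper_width 0.08557406592995684
wrist_force [ 0.0045  0.2341 -0.8111]
scene [[552.2591   0.     316.3606]
 [  0.     552.2591 239.506 ]
 [  0.       0.       1.    ]] [-0.1959  0.3919  0.6916] [[-0.4566  0.5454 -0.7028]
 [-0.8896 -0.2787  0.3617]
 [ 0.0014  0.7905  0.6125]] ['image', 'camera_matrix', 'xyz', 'rotation']
top [[587.3607   0.     320.7372]
 [  0.     587.3607 250.8947]
 [  0.       0.       1.    ]] [0.4027 0.0132 1.1746] [[-0.0067  0.9944 -0.1053]
 [-0.9999 -0.0053  0.0135]
 [ 0.0129  0.1054  0.9943]] ['image', 'camera_matrix', 'xyz', 'rotation']
```

View pics/scene0.png

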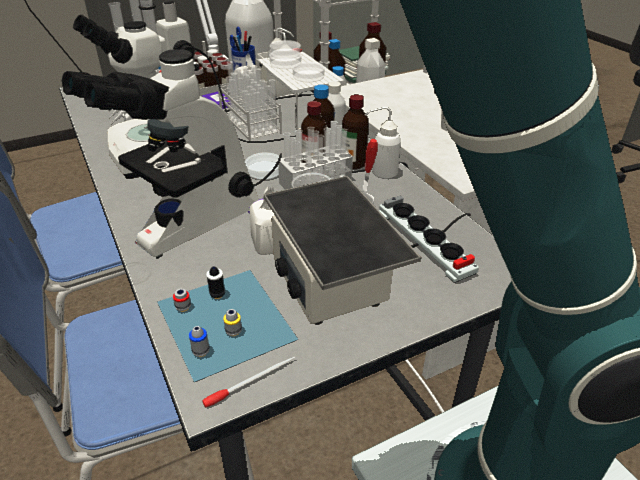

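View pics/top0.png

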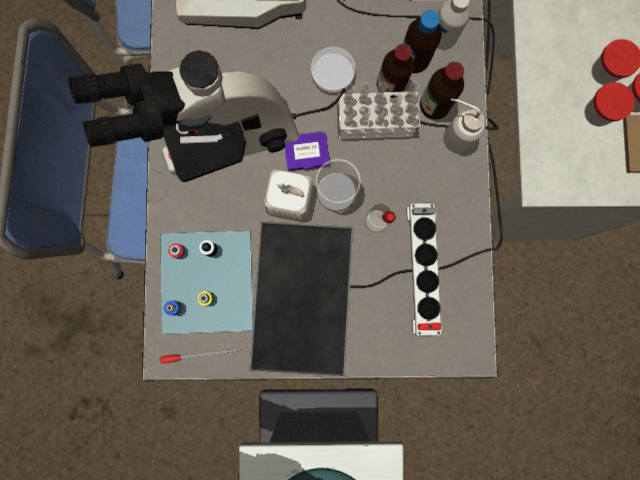

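The top view shows the red, white, blue and yellow lenses at about (176,251), (207,248), (172,308) and (205,298). The cups lie at (424,229) to (429,307) and the red stop at (429,326), the near end. The scene view shows the lenses near (181,298), (216,281), (199,340) and (232,321), and the cups from (403,210) to (452,251).

```bash
cat > h.py <<'E'
import numpy as np,cv2
np.set_printoptions(precision=4,suppress=True)
def ray(f,uv):
    K=f["camera_matrix"];d=np.array([(uv[0]-K[0,2])/K[0,0],-(uv[1]-K[1,2])/K[1,1],-1.])
    return f["xyz"],f["rotation"]@d
def plane(f,uv,z):
    o,d=ray(f,uv);return o+d*(z-o[2])/d[2]
def tri(f,a,g,b):
    o,d=ray(f,a);p,e=ray(g,b);s=np.linalg.lstsq(np.c_[d,-e],p-o,rcond=None)[0]
    A,B=o+s[0]*d,p+s[1]*e;return (A+B)/2,np.linalg.norm(A-B)
def mask(img,c):
    h,s,v=[x.astype(int) for x in cv2.split(cv2.cvtColor(img,cv2.COLOR_RGB2HSV))]
    return {"red":((h<8)|(h>172))&(s>130)&(v>60),"yellow":(h>20)&(h<35)&(s>120)&(v>80),
     "blue":(h>108)&(h<130)&(s>120)&(v>50),"white":(s<50)&(v>150),"black":(v<60)}[c].astype(np.uint8)
def blobs(img,c,roi,amin=15):
    x0,y0,x1,y1=roi;m=np.zeros(img.shape[:2],np.uint8);m[y0:y1,x0:x1]=mask(img,c)[y0:y1,x0:x1]
    out=[]
    for k in cv2.findContours(m,cv2.RETR_EXTERNAL,cv2.CHAIN_APPROX_NONE)[0]:
        x,y,w,h=cv2.boundingRect(k)
        if w*h>=amin: out.append((x+(w-1)/2,y+(h-1)/2,w,h))
    return out
E
python3 - <<'E'
from h import *
T,S=[dict(np.load(n)) for n in("top0.npz","scene0.npz")]
for c in("red","yellow","blue","white"):
    print(c,blobs(T["image"],c,(162,235,250,330)),blobs(S["image"],c,(160,262,260,360)))
print("cups",blobs(T["image"],"black",(410,215,442,320)),blobs(S["image"],"black",(380,195,470,262)))
print("stop",blobs(T["image"],"red",(410,315,445,340)),blobs(S["image"],"red",(445,245,480,275)))
a=cv2.resize(T["image"][235:320,160:220],None,fx=6,fy=6,interpolation=0)
b=cv2.resize(S["image"][262:360,165:250],None,fx=5,fy=5,interpolation=0)
o=np.zeros((510,790,3),np.uint8);o[:a.shape[0],:a.shape[1]]=a;o[:b.shape[0],365:365+b.shape[1]]=b
cv2.imwrite("pics/crop0.png",o[:,:,::-1])
E
```

```text
red [(175.5, 250.5, 14, 14)] [(180.5, 296.0, 16, 11)]
yellow [(205.0, 298.5, 15, 14)] [(231.0, 318.5, 17, 12)]
blue [(171.0, 307.5, 15, 14)] [(197.5, 334.5, 18, 14)]
white [(165.0, 262.5, 7, 6), (174.5, 250.0, 10, 9), (181.0, 240.5, 5, 6), (205.5, 282.0, 88, 95), (178.5, 237.5, 8, 6), (168.0, 247.5, 13, 26)] [(255.0, 357.5, 9, 4), (195.5, 328.5, 8, 6), (171.0, 334.5, 23, 50), (231.0, 312.0, 9, 7), (209.5, 281.0, 100, 39)]
cups [(428.5, 308.0, 22, 23), (427.5, 281.0, 22, 23), (425.5, 254.0, 22, 23), (424.5, 229.0, 22, 23)] [(415.0, 245.0, 7, 5), (397.5, 239.0, 36, 45), (426.5, 229.5, 86, 60)]
stop [(429.5, 326.0, 22, 7)] [(463.5, 261.0, 22, 15)]
```

View pics/crop0.png

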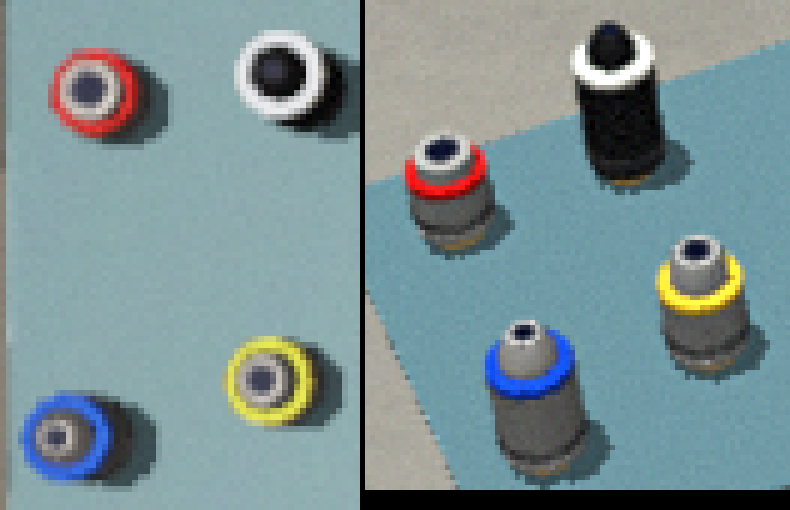

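The crop shows all four colour rings cleanly in both views (the nose hides the far part of the ring in the scene view). I take the scene row from the ring's lower edge and width.

```bash
cat >> h.py <<'E'
def wb(img,roi):
    x0,y0,x1,y1=roi;m=np.zeros(img.shape[:2],np.uint8);m[y0:y1,x0:x1]=((img.min(2)>175))[y0:y1,x0:x1]
    return [cv2.boundingRect(k) for k in cv2.findContours(m,cv2.RETR_EXTERNAL,cv2.CHAIN_APPROX_NONE)[0] if cv2.boundingRect(k)[2]>8]
def box(img,c,roi):
    if c=="white":
        x,y,w,h=max(wb(img,roi),key=lambda b:b[2]);return (x+(w-1)/2,y+(h-1)/2,w,h)
    return max(blobs(img,c,roi),key=lambda b:b[2])
E
python3 - <<'E'
from h import *
T,S=[dict(np.load(n)) for n in("top0.npz","scene0.npz")]
RT={"white":(195,235,222,262)};RS={"white":(200,260,232,285)}
for c,h in(("red",31),("yellow",35),("blue",44),("white",53)):
    t=box(T["image"],c,RT.get(c,(162,235,250,330)));s=box(S["image"],c,RS.get(c,(160,262,260,360)))
    d=ray(S,s[:2])[1];sE=-d[2]/np.linalg.norm(d)
    v=s[1]+s[3]/2-s[2]/2*sE-.85
    p,e=tri(T,t[:2],S,(s[0],v)); print(c,t,s,"tri",p,e,"plane",plane(T,t[:2],h/1000))
ps=[]
import itertools
for t in ((428.5,308),(427.5,281),(425.5,254),(424.5,229)):
    p=plane(T,t,.036);ps.append(p);print("cup",p)
print(np.diff(ps,axis=0),[np.linalg.norm(x) for x in np.diff(ps,axis=0)])
# scene cups: find ellipse centres
print("stop",tri(T,(429.5,326),S,(463.5,261)))
a=cv2.resize(S["image"][195:285,385:485],None,fx=6,fy=6,interpolation=0);cv2.imwrite("pics/crop1.png",a[:,:,::-1])
g=S["image"][195:285,385:485].max(2);m=(g<45).astype(np.uint8)
n,l,st,ce=cv2.connectedComponentsWithStats(m)
print([(st[i],ce[i]+[385,195]) for i in range(1,n) if st[i,4]>30])
E
```

```text
red (175.5, 250.5, 14, 14) (180.5, 296.0, 16, 11) tri [0.5263 0.2818 0.0326] 0.0023034059585272004 plane [0.5261 0.2811 0.031 ]
yellow (205.0, 298.5, 15, 14) (231.0, 318.5, 17, 12) tri [0.4329 0.2231 0.036 ] 0.00372395290734884 plane [0.4322 0.2216 0.035 ]
blue (171.0, 307.5, 15, 14) (197.5, 334.5, 18, 14) tri [0.4156 0.2852 0.0444] 0.0017478034340771388 plane [0.4152 0.2845 0.044 ]
white (206.0, 247.0, 15, 15) (214.0, 273.0, 17, 11) tri [0.53   0.2178 0.0572] 0.0016015925049520593 plane [0.5301 0.2178 0.053 ]
cup [ 0.4111 -0.21    0.036 ]
cup [ 0.4633 -0.2095  0.036 ]
cup [ 0.5161 -0.2069  0.036 ]
cup [ 0.5654 -0.2062  0.036 ]
[[0.0522 0.0006 0.    ]
 [0.0528 0.0026 0.    ]
 [0.0493 0.0007 0.    ]] [np.float64(0.052238600873577734), np.float64(0.05281515864305377), np.float64(0.04930005680895446)]
stop (array([ 0.377 , -0.2109,  0.0332]), np.float64(0.001761424683472828))
[(array([91,  0,  9, 19, 93], dtype=int32), array([481.4839, 201.3871])), (array([  8,   8,  36,  28, 449], dtype=int32), array([410.4744, 216.4633])), (array([ 39,  20,  40,  45, 561], dtype=int32), array([443.4082, 242.6096]))]
```

View pics/crop1.png

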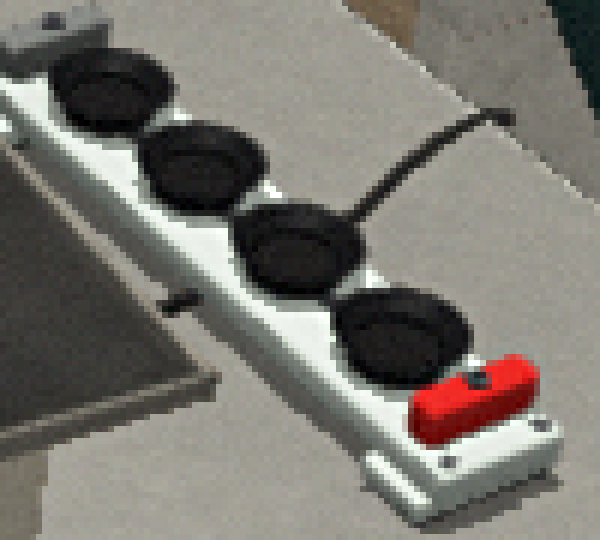

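The crop shows the four cup rims: the near cup rim spans columns 330–473 with its top at 285 in the crop, the far one 48–173 with its top at 47. The red stop is beside the near cup. I will check the rim height and row line.

Run:
```python
from h import *
T,S=[dict(np.load(n)) for n in("top0.npz","scene0.npz")]
for tu,(x0,x1,y) in zip(((428.5,308),(427.5,281),(425.5,254),(424.5,229)),((330,473,285),(231,365,202),(139,268,120),(48,173,47))):
    u=385+(x0+x1)/12-.5;w=(x1-x0)/6;d=ray(S,(u,195+y/6+5))[1];sE=-d[2]/np.linalg.norm(d)
    print(tri(T,tu,S,(u,195+y/6-.5+w/2*sE)))
# sub-pixel: darkness threshold halfway, rows/cols profile in top
g=T["image"].max(2).astype(float)
m=((g<95)).astype(np.uint8);m[:,:413]=0;m[:,439:]=0;m[:217]=0;m[321:]=0
n,l,st,ce=cv2.connectedComponentsWithStats(m)
for i in range(1,n):
    if st[i,4]>100: print(st[i],ce[i],plane(T,ce[i],.036))
```

```text
(array([ 0.4116, -0.2092,  0.0372]), np.float64(0.0015768795990032084))
(array([ 0.4639, -0.2086,  0.0363]), np.float64(0.0020883000711429353))
(array([ 0.5159, -0.2066,  0.0375]), np.float64(1.558634870268742e-05))
(array([ 0.5659, -0.2046,  0.0382]), np.float64(0.0028348592123008816))
[ 414  218   25  103 1586] [426.5296 268.0208] [ 0.4886 -0.2082  0.036 ]
```

```bash
cat > plan.py <<'E'
import sys;from h import *
from plant import arm
from scipy.spatial.transform import Rotation as R
def Rt(yaw):  # y axis at yaw deg in world, z down
    a=np.radians(yaw);y=np.array([np.cos(a),np.sin(a),0]);z=np.array([0,0,-1.]);return np.c_[np.cross(y,z),y,z]
def plan(way):
    s=arm.get_state();p,Q=np.array(s["tcp_pos"]),np.array(s["tcp_rot"])
    print("t %.2f"%s["t"],p,"yaw %.1f"%np.degrees(np.arctan2(Q[1,1],Q[0,1])),"w %.4f F"%s["gripper_width"],s["wrist_force"],s["gripper_force"],"j7 %.2f"%s["qpos"][6])
    for x,y,z,yaw in way:
        t=np.array([x,y,z]);N=Rt(yaw);d=Q.T@(t-p)*100;r=R.from_matrix(Q.T@N).as_rotvec()
        print((x,y,z,yaw),"shift cm",d.round(2),"rot",r.round(3),"dist %.2f"%np.linalg.norm(d));p,Q=t,N
E
python3 -c "
from plan import *
plan([(0.39,0.44,0.247,34),(0.526,0.2815,0.22,0),(0.526,0.2815,0.08,0),(0.526,0.2815,0.03,0)])"
```

```text
t 0.10 [0.2475 0.6005 0.2474] yaw 67.6 w 0.0854 F [ 0.8487 -0.3175 -0.298 ] 0.0 j7 -0.06
(0.39, 0.44, 0.247, 34) shift cm [-19.29  -9.41   0.06] rot [-0.002  0.001  0.587] dist 21.47
(0.526, 0.2815, 0.22, 0) shift cm [-20.75   2.41   2.7 ] rot [0.    0.    0.593] dist 21.06
(0.526, 0.2815, 0.08, 0) shift cm [ 0.  0. 14.] rot [0. 0. 0.] dist 14.00
(0.526, 0.2815, 0.03, 0) shift cm [0. 0. 5.] rot [0. 0. 0.] dist 5.00
```

Request:
servo_tool(rows=[-3.9,-1.9,0,0,0,0.12,8.5,-7.7,-3.8,0,0,0,0.24,8.5,-11.6,-5.6,0,0,0,0.36,8.5,-15.5,-7.5,0.05,0,0,0.48,8.5,-19.3,-9.4,0.05,-0.002,0.001,0.587,8.5])

```text
t: 0.72
tcp_pos: [0.391, 0.4392, 0.2474]
tcp_rot: [[-0.556, 0.831, 0.0], [0.831, 0.556, 0.002], [0.001, 0.001, -1.0]]
wrist_force: [-0.1, -0.3, 0.5]
gripper_width: 0.0852
gripper_force: 0.0
```

Request:
servo_tool(rows=[-4.2,0.5,0.6,0,0,0.12,6,-8.3,1,1.1,0,0,0.24,6,-12.5,1.5,1.6,0,0,0.36,6,-16.6,1.9,2.2,0,0,0.48,6,-20.75,2.4,2.7,0,0,0.593,6])

```text
t: 1.35
tcp_pos: [0.5265, 0.2808, 0.22]
tcp_rot: [[0.004, 1.0, -0.0], [1.0, -0.004, 0.002], [0.002, -0.0, -1.0]]
wrist_force: [0.2, 0.1, -0.2]
gripper_width: 0.0596
gripper_force: 0.0
```

Request:
servo_tool(rows=[0,0,3,0,0,0,6,0,0,6,0,0,0,6,0,0,9,0,0,0,6,0,0,11,0,0,0,6,0,0,11,0,0,0,6])

```text
t: 1.98
tcp_pos: [0.5253, 0.2816, 0.109]
tcp_rot: [[0.0, 1.0, -0.002], [1.0, -0.0, 0.0], [0.0, -0.002, -1.0]]
wrist_force: [-0.5, 0.5, -0.4]
gripper_width: 0.0599
gripper_force: 0.0
```

```bash
python3 -c "
from plan import *
f=arm.grab_frame('scene');cv2.imwrite('pics/s1.png',f['image'][:,:,::-1])
plan([(0.526,0.2815,0.08,0),(0.526,0.2815,0.03,0)])"
```

```text
t 2.02 [0.5262 0.2821 0.1103] yaw -0.0 w 0.0600 F [ 0.3543  0.2824 -0.9769] 0.0 j7 -0.35
(0.526, 0.2815, 0.08, 0) shift cm [-0.06 -0.02  3.03] rot [-0.    -0.002 -0.   ] dist 3.03
(0.526, 0.2815, 0.03, 0) shift cm [0. 0. 5.] rot [0. 0. 0.] dist 5.00
```

View pics/s1.png

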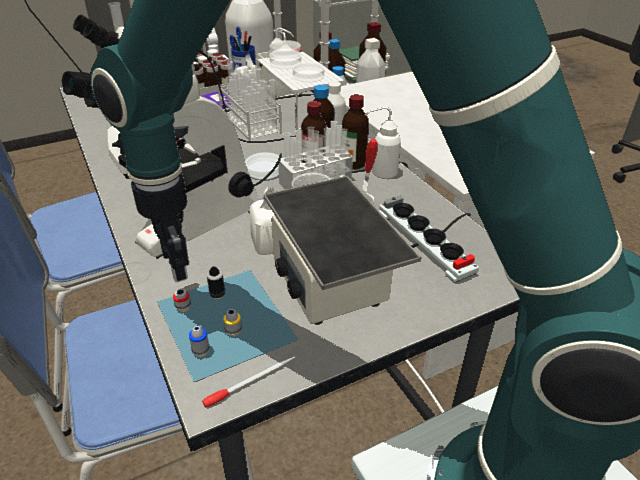

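The gripper at (178,270) stands straight above the red lens (181,298), with jaws clear of the white one. I descend and grip.

Request:
servo_tool(rows=[0,0,2.5,0,0,0,6,0,0,5,0,0,0,6,0,0,7,0,0,0,6,0,0,8,0,0,0,6,0,0,8,0,0,0,6])

```text
t: 2.65
tcp_pos: [0.5262, 0.2823, 0.0303]
tcp_rot: [[0.0, 1.0, 0.0], [1.0, -0.0, 0.002], [0.002, 0.0, -1.0]]
wrist_force: [-0.6, 0.3, -0.9]
gripper_width: 0.0598
gripper_force: 0.0
```

Request:
servo_tool(rows=[0,0,0,0,0,0,4,0,0,0,0,0,0,3,0,0,0,0,0,0,2,0,0,0,0,0,0,2,0,0,0,0,0,0,2], newtons=35)

```text
t: 3.28
tcp_pos: [0.5272, 0.2827, 0.0316]
tcp_rot: [[0.0, 1.0, 0.002], [1.0, -0.0, 0.003], [0.003, 0.002, -1.0]]
wrist_force: [-0.1, -0.8, 6.0]
gripper_width: 0.0268
gripper_force: 34.5
```

```bash
python3 -c "
from plan import *
f=arm.grab_frame('scene');cv2.imwrite('pics/s2.png',cv2.resize(f['image'][180:360,120:300],None,fx=3,fy=3)[:,:,::-1])
plan([(0.526,0.2815,0.26,0),(0.49,0.06,0.26,-45),(0.411,-0.21,0.26,-88.4),(0.411,-0.21,0.075,-88.4),(0.411,-0.21,0.056,-88.4)])"
```

```text
t 3.33 [0.5272 0.2827 0.0316] yaw -0.0 w 0.0267 F [ 0.6316 -1.0252  7.047 ] 34.481443762779236 j7 -0.31
(0.526, 0.2815, 0.26, 0) shift cm [ -0.05  -0.06 -22.84] rot [ 0.002 -0.003 -0.   ] dist 22.84
(0.49, 0.06, 0.26, -45) shift cm [-22.15  -3.6    0.  ] rot [0.    0.    0.785] dist 22.44
(0.411, -0.21, 0.26, -88.4) shift cm [-24.68  13.51   0.  ] rot [0.    0.    0.757] dist 28.13
(0.411, -0.21, 0.075, -88.4) shift cm [ 0.   0.  18.5] rot [0. 0. 0.] dist 18.50
(0.411, -0.21, 0.056, -88.4) shift cm [0.  0.  1.9] rot [0. 0. 0.] dist 1.90
```

View pics/s2.png

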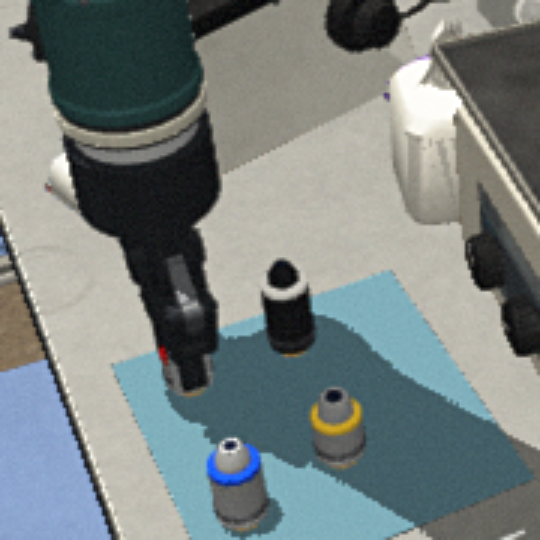

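The crop shows the jaws around the red lens's barrel near (190,370), with the other three upright and untouched. I lift and carry it over the supply.

Request:
servo_tool(rows=[0,0,-2,0,0,0,2,0,0,-6,0,0,0,2,0,0,-11,0,0,0,2,0,0,-17,0,0,0,2,0,0,-23,0,0,0,2])

```text
t: 3.95
tcp_pos: [0.5254, 0.2815, 0.2632]
tcp_rot: [[0.0, 1.0, 0.0], [1.0, -0.0, 0.002], [0.002, 0.0, -1.0]]
wrist_force: [0.4, 1.7, -0.5]
gripper_width: 0.0265
gripper_force: 34.7
```

Request:
servo_tool(rows=[-4,-0.7,0,0,0,0.14,2,-8.5,-1.4,0,0,0,0.3,2,-13,-2.1,0,0,0,0.46,2,-17.5,-2.9,0,0,0,0.62,2,-22.1,-3.6,0,0,0,0.785,2])

```text
t: 4.58
tcp_pos: [0.4892, 0.0594, 0.2608]
tcp_rot: [[0.711, 0.704, 0.001], [0.704, -0.711, 0.003], [0.003, -0.002, -1.0]]
wrist_force: [0.3, -0.6, -1.4]
gripper_width: 0.0264
gripper_force: 34.8
```

Request:
servo_tool(rows=[-5,2.8,0,0,0,0.16,2,-10.3,5.6,0,0,0,0.32,2,-15.5,8.5,0,0,0,0.48,2,-20.5,11.2,0,0,0,0.63,2,-24.7,13.5,0,0,0,0.757,2])

```text
t: 5.2
tcp_pos: [0.4096, -0.211, 0.2602]
tcp_rot: [[1.0, 0.023, 0.002], [0.023, -1.0, 0.004], [0.002, -0.004, -1.0]]
wrist_force: [0.4, -0.3, -0.8]
gripper_width: 0.0268
gripper_force: 34.8
```

Request:
servo_tool(rows=[0,0,3,0,0,0,2,0,0,6,0,0,0,2,0,0,9,0,0,0,2,0,0,12,0,0,0,2,0,0,12,0,0,0,2])

```text
t: 5.82
tcp_pos: [0.4095, -0.2084, 0.1385]
tcp_rot: [[1.0, 0.028, -0.003], [0.028, -1.0, 0.004], [-0.003, -0.004, -1.0]]
wrist_force: [-0.2, -0.6, -0.5]
gripper_width: 0.0266
gripper_force: 34.8
```

```bash
python3 -c "
from plan import *
f=arm.grab_frame('top');g=arm.grab_frame('scene');o=np.hstack([cv2.resize(f['image'][190:350,350:490],None,fx=2.8,fy=2.8),cv2.resize(g['image'][150:310,370:490],None,fx=2.8,fy=2.8)]);print(o.shape);cv2.imwrite('pics/s3.png',o[:,:,::-1])
plan([(0.411,-0.21,0.09,-88.4),(0.411,-0.21,0.06,-88.4)])"
```

```text
(448, 728, 3)
t 5.92 [ 0.4113 -0.2093  0.1404] yaw -88.4 w 0.0265 F [ 0.5037  0.7554 -1.2322] 34.791006445884705 j7 -0.73
(0.411, -0.21, 0.09, -88.4) shift cm [-0.03  0.08  5.04] rot [-0.002 -0.001  0.   ] dist 5.04
(0.411, -0.21, 0.06, -88.4) shift cm [0. 0. 3.] rot [0. 0. 0.] dist 3.00
```

View pics/s3.png

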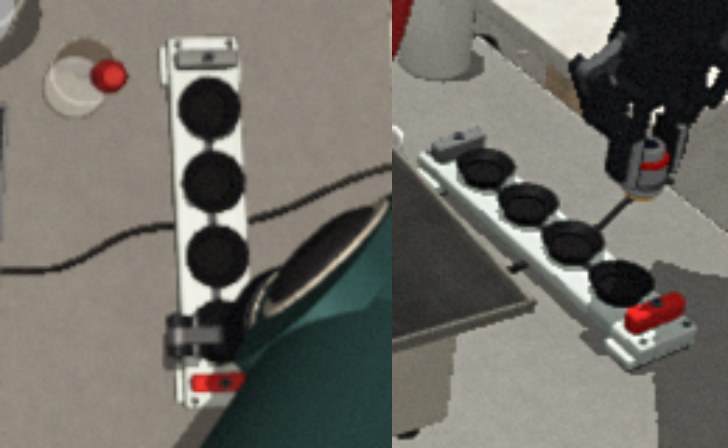

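The red lens hangs upright in the jaws at (650,165) of the composite, above the cup next to the red stop; the other cups are empty. I lower it.

Request:
servo_tool(rows=[0,0.05,2,0,0,0,2,0,0.05,4,0,0,0,2,0,0.05,6,0,0,0,2,0,0.05,7,0,0,0,2,0,0.05,7.6,0,0,0,2])

```text
t: 6.55
tcp_pos: [0.4118, -0.2096, 0.064]
tcp_rot: [[1.0, 0.029, 0.002], [0.029, -1.0, 0.002], [0.002, -0.002, -1.0]]
wrist_force: [0.8, 0.1, -0.3]
gripper_width: 0.0266
gripper_force: 34.8
```

Request:
servo_tool(rows=[0,0,0.2,0,0,0,2,0,0,0.4,0,0,0,2,0,0,0.6,0,0,0,2,0,0,0.7,0,0,0,2,0,0,0.7,0,0,0,2])

```text
t: 7.18
tcp_pos: [0.4114, -0.2095, 0.0575]
tcp_rot: [[1.0, 0.028, 0.002], [0.028, -1.0, 0.003], [0.002, -0.003, -1.0]]
wrist_force: [-2.9, 1.3, 15.1]
gripper_width: 0.0266
gripper_force: 36.5
```

Request:
servo_tool(rows=[0,0,-0.1,0,0,0,2.8,0,0,-0.1,0,0,0,3.2,0,0,-0.1,0,0,0,4,0,0,-0.1,0,0,0,4.5,0,0,-0.1,0,0,0,5])

```text
t: 7.8
tcp_pos: [0.4111, -0.2094, 0.0573]
tcp_rot: [[1.0, 0.029, 0.0], [0.029, -1.0, 0.002], [0.0, -0.002, -1.0]]
wrist_force: [0.3, -0.1, 0.1]
gripper_width: 0.05
gripper_force: 0.0
```

Request:
servo_tool(rows=[0,0,-2,0,0,0,5,0,0,-5,0,0,0,5,0,0,-9,0,0,0,5,0,0,-14,0,0,0,5,0,0,-18,0,0,0,5])

```text
t: 8.43
tcp_pos: [0.411, -0.21, 0.239]
tcp_rot: [[1.0, 0.028, 0.001], [0.028, -1.0, 0.002], [0.001, -0.002, -1.0]]
wrist_force: [0.2, 0.1, 1.0]
gripper_width: 0.05
gripper_force: 0.0
```

```bash
python3 -c "
from plan import *
f=arm.grab_frame('top');g=arm.grab_frame('scene');np.savez('top1.npz',**f);np.savez('scene1.npz',**g)
o=np.hstack([cv2.resize(f['image'][190:350,350:490],None,fx=2.8,fy=2.8),cv2.resize(g['image'][150:310,370:490],None,fx=2.8,fy=2.8)]);cv2.imwrite('pics/s4.png',o[:,:,::-1])
plan([(0.48,0.06,0.25,-45),(0.433,0.223,0.22,0),(0.433,0.223,0.08,0),(0.433,0.223,0.032,0)])
print(blobs(g['image'],'red',(435,200,485,275)))
"
```

```text
t 8.53 [ 0.4131 -0.2108  0.2408] yaw -88.4 w 0.0502 F [ 0.1665  0.8704 -0.2715] 0.0 j7 -0.91
(0.48, 0.06, 0.25, -45) shift cm [  7.47 -26.88  -0.81] rot [ 0.002 -0.008 -0.757] dist 27.91
(0.433, 0.223, 0.22, 0) shift cm [  8.2  -14.85   3.  ] rot [ 0.     0.    -0.785] dist 17.23
(0.433, 0.223, 0.08, 0) shift cm [ 0.  0. 14.] rot [0. 0. 0.] dist 14.00
(0.433, 0.223, 0.032, 0) shift cm [0.  0.  4.8] rot [0. 0. 0.] dist 4.80
[(463.5, 261.0, 22, 15), (453.0, 242.0, 15, 9)]
```

View pics/s4.png

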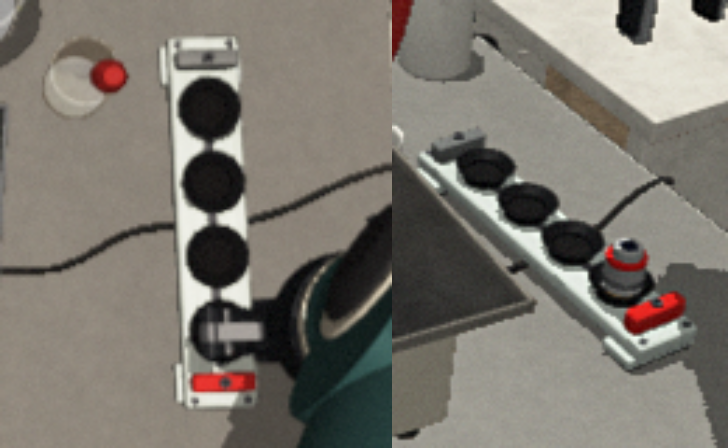

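```bash
python3 -c "
from h import *
S=dict(np.load('scene1.npz'))
def proj(f,p):
    c=f['rotation'].T@(np.array(p)-f['xyz']);K=f['camera_matrix'];return K[0,0]*c[0]/-c[2]+K[0,2],K[1,1]*c[1]/c[2]+K[1,2]
d=ray(S,(453,242))[1];sE=-d[2]/np.linalg.norm(d);print('meas',453,242+4.5-7.5*sE-.85)
for z in(.057,.06,.063,.066): print(z,proj(S,(.411,-.2095,z)))
cv2.imwrite('pics/c4.png',cv2.resize(S['image'][225:275,430:490],None,fx=10,fy=10,interpolation=0)[:,:,::-1])"
```

```text
meas 453 241.16729150594523
0.057 (np.float64(453.7840017832028), np.float64(241.07248185885618))
0.06 (np.float64(454.0312056083435), np.float64(239.8049871609832))
0.063 (np.float64(454.27929219493825), np.float64(238.53296625700526))
0.066 (np.float64(454.5282662799383), np.float64(237.25639485902724))
```

View pics/c4.png

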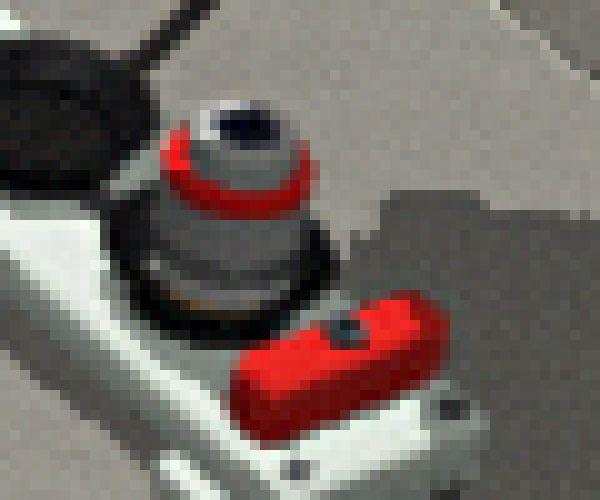

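Red is upright and seated (its ring height measures 57 mm as expected). Next is yellow.

Request:
servo_tool(rows=[1.4,-5,-0.2,0,0,-0.14,5,3,-10.5,-0.4,0,0,-0.3,5,4.5,-16,-0.6,0,0,-0.45,6,6,-21.5,-0.8,0,0,-0.6,6,7.5,-26.9,-0.8,0,0,-0.757,6])

```text
t: 9.15
tcp_pos: [0.4781, 0.0632, 0.2455]
tcp_rot: [[0.703, 0.711, -0.0], [0.711, -0.703, 0.003], [0.002, -0.002, -1.0]]
wrist_force: [0.9, 0.3, 0.9]
gripper_width: 0.0601
gripper_force: 0.0
```

Request:
servo_tool(rows=[1.6,-3,0.2,0,0,-0.16,6,3.3,-6,0.6,0,0,-0.32,6,5,-9,1.5,0,0,-0.48,6,6.7,-12,2.5,0,0,-0.64,6,8.2,-14.85,3,0,0,-0.785,6])

```text
t: 9.78
tcp_pos: [0.43, 0.2251, 0.2149]
tcp_rot: [[-0.005, 1.0, -0.001], [1.0, 0.005, 0.001], [0.001, -0.001, -1.0]]
wrist_force: [0.4, -0.5, 0.0]
gripper_width: 0.0601
gripper_force: 0.0
```

Request:
servo_tool(rows=[0,0,3.5,0,0,0,6,0,0,7,0,0,0,6,0,0,10,0,0,0,6,0,0,12,0,0,0,6,0,0,12,0,0,0,6])

```text
t: 10.4
tcp_pos: [0.4298, 0.2235, 0.0943]
tcp_rot: [[0.0, 1.0, -0.003], [1.0, -0.0, -0.001], [-0.001, -0.003, -1.0]]
wrist_force: [0.0, 0.6, 0.5]
gripper_width: 0.0601
gripper_force: 0.0
```

```bash
python3 -c "
from plan import *
f=arm.grab_frame('scene');g=arm.grab_frame('top');print(blobs(f['image'],'yellow',(160,262,260,360)))
plan([(0.4325,0.2225,0.033,0)])"
```

```text
[(231.5, 319.0, 18, 11)]
t 10.50 [0.4313 0.2244 0.0963] yaw -0.0 w 0.0602 F [0.7405 0.7988 0.6549] 0.0 j7 -0.31
(0.4325, 0.2225, 0.033, 0) shift cm [-0.2   0.12  6.33] rot [ 0.    -0.002 -0.   ] dist 6.33
```

Request:
servo_tool(rows=[-0.1,0.15,2,0,0,0,6,-0.1,0.15,4,0,0,0,6,-0.1,0.15,5.5,0,0,0,6,-0.1,0.15,6.2,0,0,0,6,-0.1,0.15,6.2,0,0,0,5])

```text
t: 11.12
tcp_pos: [0.4328, 0.2237, 0.0343]
tcp_rot: [[0.0, 1.0, 0.0], [1.0, -0.0, 0.002], [0.002, 0.0, -1.0]]
wrist_force: [1.0, -0.1, 0.1]
gripper_width: 0.05
gripper_force: 0.0
```

Request:
servo_tool(rows=[0,0,0,0,0,0,4,0,0,0,0,0,0,3,0,0,0,0,0,0,2,0,0,0,0,0,0,2,0,0,0,0,0,0,2], newtons=35)

```text
t: 11.75
tcp_pos: [0.4332, 0.224, 0.035]
tcp_rot: [[0.0, 1.0, 0.001], [1.0, -0.0, 0.003], [0.003, 0.001, -1.0]]
wrist_force: [-0.2, 0.2, 6.3]
gripper_width: 0.0268
gripper_force: 34.3
```

```bash
python3 -c "
from plan import *
plan([])
plan([(0.4325,0.2225,0.26,0),(0.48,0.04,0.27,-45),(0.463,-0.2087,0.26,-88.4)])"
```

```text
t 11.75 [0.4332 0.224  0.035 ] yaw -0.0 w 0.0268 F [-0.2262  0.1975  6.2642] 34.31955099105835 j7 -0.24
t 11.75 [0.4332 0.224  0.035 ] yaw -0.0 w 0.0268 F [-0.2262  0.1975  6.2642] 34.31955099105835 j7 -0.24
(0.4325, 0.2225, 0.26, 0) shift cm [ -0.08  -0.04 -22.5 ] rot [ 0.001 -0.003 -0.   ] dist 22.50
(0.48, 0.04, 0.27, -45) shift cm [-18.25   4.75  -1.  ] rot [0.    0.    0.785] dist 18.88
(0.463, -0.2087, 0.26, -88.4) shift cm [-18.79  16.38   1.  ] rot [0.    0.    0.757] dist 24.95
```

Request:
servo_tool(rows=[0,0,-2,0,0,0,2,0,0,-6,0,0,0,2,0,0,-11,0,0,0,2,0,0,-17,0,0,0,2,0,0,-22.5,0,0,0,2])

```text
t: 12.38
tcp_pos: [0.4323, 0.223, 0.2613]
tcp_rot: [[0.0, 1.0, 0.001], [1.0, -0.0, 0.002], [0.002, 0.001, -1.0]]
wrist_force: [0.3, 1.2, -0.2]
gripper_width: 0.0264
gripper_force: 34.9
```

Request:
servo_tool(rows=[-3,0.8,-0.5,0,0,0.14,2,-7,1.8,-1,0,0,0.3,2,-11,2.8,-1,0,0,0.46,2,-15,3.8,-1,0,0,0.62,2,-18.2,4.75,-1,0,0,0.785,2])

```text
t: 13.0
tcp_pos: [0.4799, 0.0395, 0.2689]
tcp_rot: [[0.711, 0.703, 0.0], [0.703, -0.711, 0.003], [0.002, -0.002, -1.0]]
wrist_force: [0.5, 0.1, -0.6]
gripper_width: 0.0269
gripper_force: 34.9
```

Request:
servo_tool(rows=[-4,3.4,0,0,0,0.16,2,-8,6.8,0,0,0,0.32,2,-12,10.4,0.5,0,0,0.48,2,-16,13.8,1,0,0,0.63,2,-18.8,16.4,1,0,0,0.757,2])

```text
t: 13.62
tcp_pos: [0.4621, -0.2097, 0.2581]
tcp_rot: [[1.0, 0.022, -0.0], [0.022, -1.0, 0.002], [0.0, -0.002, -1.0]]
wrist_force: [1.2, 0.5, -1.2]
gripper_width: 0.0265
gripper_force: 34.9
```

Request:
servo_tool(rows=[0,0,3,0,0,0,2,0,0,6,0,0,0,2,0,0,9,0,0,0,2,0,0,12,0,0,0,2,0,0,12,0,0,0,2])

```text
t: 14.25
tcp_pos: [0.4616, -0.2068, 0.1367]
tcp_rot: [[1.0, 0.028, -0.004], [0.028, -1.0, 0.003], [-0.004, -0.003, -1.0]]
wrist_force: [-0.5, 1.1, -0.8]
gripper_width: 0.0266
gripper_force: 34.8
```

```bash
cat >> plan.py <<'E'
def steady(n=4):  # average a few readings
    ps=[]
    for _ in range(n): arm.grab_frame("top");ps.append(arm.get_state()["tcp_pos"])
    return np.mean(ps,0)
E
python3 -c "
from plan import *
print(steady())
plan([(0.463,-0.2087,0.066,-88.4)])"
```

```text
[ 0.4635 -0.2077  0.1391]
t 14.45 [ 0.4641 -0.2078  0.1397] yaw -88.4 w 0.0263 F [-0.3261 -0.3837 -0.8433] 34.86488699913025 j7 -0.72
(0.463, -0.2087, 0.066, -88.4) shift cm [-0.13  0.1   7.36] rot [-0.002 -0.003  0.001] dist 7.37
```

Request:
servo_tool(rows=[0,0.1,2,0,0,0,2,0,0.1,4,0,0,0,2,0,0.1,6,0,0,0,2,0,0.1,7,0,0,0,2,0,0.1,7.3,0,0,0,2])

```text
t: 15.08
tcp_pos: [0.463, -0.2084, 0.0647]
tcp_rot: [[1.0, 0.028, -0.001], [0.028, -1.0, 0.002], [-0.001, -0.002, -1.0]]
wrist_force: [1.0, 0.4, -0.2]
gripper_width: 0.0267
gripper_force: 34.9
```

Request:
servo_tool(rows=[0,0,0.2,0,0,0,2,0,0,0.4,0,0,0,2,0,0,0.5,0,0,0,2,0,0,0.6,0,0,0,2,0,0,0.6,0,0,0,2])

```text
t: 15.7
tcp_pos: [0.4638, -0.2084, 0.0609]
tcp_rot: [[1.0, 0.028, 0.002], [0.028, -1.0, 0.003], [0.002, -0.003, -1.0]]
wrist_force: [-3.8, 1.8, 14.6]
gripper_width: 0.0266
gripper_force: 36.6
```

Request:
servo_tool(rows=[0,0,-0.1,0,0,0,2.8,0,0,-0.1,0,0,0,3.2,0,0,-0.1,0,0,0,4,0,0,-0.1,0,0,0,4.5,0,0,-0.1,0,0,0,5])

```text
t: 16.32
tcp_pos: [0.4634, -0.2082, 0.0603]
tcp_rot: [[1.0, 0.029, 0.0], [0.029, -1.0, 0.002], [0.0, -0.002, -1.0]]
wrist_force: [0.4, -0.1, 0.5]
gripper_width: 0.0503
gripper_force: 0.0
```

Request:
servo_tool(rows=[0,0,-2,0,0,0,5,0,0,-5,0,0,0,5,0,0,-9,0,0,0,5,0,0,-14,0,0,0,5,0,0,-18,0,0,0,5])

```text
t: 16.95
tcp_pos: [0.4632, -0.2092, 0.2433]
tcp_rot: [[1.0, 0.028, 0.002], [0.028, -1.0, 0.002], [0.002, -0.002, -1.0]]
wrist_force: [1.8, -0.6, 0.6]
gripper_width: 0.0502
gripper_force: 0.0
```

```bash
python3 -c "
from plan import *
g=arm.grab_frame('scene');print(steady())
print(blobs(g['image'],'red',(435,200,485,275)),blobs(g['image'],'yellow',(380,180,485,275)))
plan([(0.47,0.06,0.255,-40),(0.4155,0.285,0.22,0),(0.4155,0.285,0.036,0)])
"
```

```text
[ 0.464  -0.209   0.2426]
[(463.5, 261.0, 22, 15), (453.5, 242.0, 16, 9)] [(436.0, 225.5, 15, 10)]
t 17.20 [ 0.4629 -0.2083  0.2405] yaw -88.3 w 0.0498 F [-0.3505  0.2341 -0.1642] 0.0 j7 -0.87
(0.47, 0.06, 0.255, -40) shift cm [  1.48 -26.8   -1.36] rot [-0.002 -0.002 -0.844] dist 26.87
(0.4155, 0.285, 0.22, 0) shift cm [ 13.73 -18.64   3.5 ] rot [ 0.     0.    -0.698] dist 23.41
(0.4155, 0.285, 0.036, 0) shift cm [ 0.   0.  18.4] rot [0. 0. 0.] dist 18.40
```

Request:
servo_tool(rows=[0.3,-5,-0.3,0,0,-0.16,5,0.6,-10.5,-0.6,0,0,-0.33,5,0.9,-16,-1,0,0,-0.5,6,1.2,-21.5,-1.4,0,0,-0.67,6,1.5,-26.8,-1.4,0,0,-0.844,6])

```text
t: 17.82
tcp_pos: [0.4698, 0.0613, 0.2544]
tcp_rot: [[0.638, 0.77, -0.001], [0.77, -0.638, 0.002], [0.001, -0.002, -1.0]]
wrist_force: [0.5, -1.4, -0.5]
gripper_width: 0.0599
gripper_force: 0.0
```

Request:
servo_tool(rows=[2.7,-3.7,0.2,0,0,-0.14,6,5.5,-7.5,0.6,0,0,-0.28,6,8.2,-11.2,1.5,0,0,-0.42,6,11,-14.9,2.5,0,0,-0.56,6,13.7,-18.6,3.5,0,0,-0.698,6])

```text
t: 18.45
tcp_pos: [0.415, 0.285, 0.2189]
tcp_rot: [[-0.004, 1.0, -0.001], [1.0, 0.004, 0.0], [0.0, -0.001, -1.0]]
wrist_force: [0.0, 0.1, -0.1]
gripper_width: 0.0601
gripper_force: 0.0
```

Request:
servo_tool(rows=[0,0,3.5,0,0,0,6,0,0,7,0,0,0,6,0,0,10,0,0,0,6,0,0,12,0,0,0,6,0,0,12,0,0,0,6])

```text
t: 19.08
tcp_pos: [0.4147, 0.2829, 0.0981]
tcp_rot: [[0.001, 1.0, -0.004], [1.0, -0.001, -0.002], [-0.002, -0.004, -1.0]]
wrist_force: [-0.1, -0.1, 0.3]
gripper_width: 0.06
gripper_force: 0.0
```

```bash
python3 -c "
from plan import *
f=arm.grab_frame('scene');print(steady(),blobs(f['image'],'blue',(160,262,260,360)))
plan([(0.4155,0.285,0.037,0)])"
```

```text
[0.4165 0.2845 0.1008] [(197.5, 336.0, 18, 11)]
t 19.32 [0.4167 0.2847 0.1012] yaw -0.0 w 0.0601 F [0.6671 0.5592 0.0205] 0.0 j7 -0.42
(0.4155, 0.285, 0.037, 0) shift cm [ 0.01 -0.12  6.42] rot [ 0.001 -0.003 -0.   ] dist 6.42
```

Request:
servo_tool(rows=[0.05,-0.1,2,0,0,0,6,0.05,-0.1,4,0,0,0,6,0.05,-0.1,5.5,0,0,0,6,0.05,-0.1,6.3,0,0,0,6,0.05,-0.1,6.3,0,0,0,5])

```text
t: 19.95
tcp_pos: [0.4152, 0.285, 0.0373]
tcp_rot: [[0.0, 1.0, 0.0], [1.0, -0.0, 0.002], [0.002, 0.0, -1.0]]
wrist_force: [-0.3, 0.3, 0.4]
gripper_width: 0.0499
gripper_force: 0.0
```

Request:
servo_tool(rows=[0,0,0,0,0,0,4,0,0,0,0,0,0,3,0,0,0,0,0,0,2,0,0,0,0,0,0,2,0,0,0,0,0,0,2], newtons=35)

```text
t: 20.58
tcp_pos: [0.4157, 0.2854, 0.0381]
tcp_rot: [[0.0, 1.0, 0.001], [1.0, -0.0, 0.003], [0.003, 0.001, -1.0]]
wrist_force: [-0.7, -0.7, 6.6]
gripper_width: 0.0267
gripper_force: 34.3
```

```bash
python3 -c "
from plan import *
print(steady())
plan([(0.4155,0.285,0.265,0),(0.48,0.06,0.27,-45),(0.515,-0.2073,0.26,-88.4)])"
```

```text
[0.4156 0.2854 0.0381]
t 20.77 [0.4156 0.2854 0.0381] yaw -0.0 w 0.0266 F [-0.2744  0.6317  6.1236] 34.33015823364258 j7 -0.36
(0.4155, 0.285, 0.265, 0) shift cm [  0.03   0.01 -22.69] rot [ 0.001 -0.003 -0.   ] dist 22.69
(0.48, 0.06, 0.27, -45) shift cm [-22.5    6.45  -0.5 ] rot [0.    0.    0.785] dist 23.41
(0.515, -0.2073, 0.26, -88.4) shift cm [-16.43  21.38   1.  ] rot [0.    0.    0.757] dist 26.98
```

Request:
servo_tool(rows=[0,0,-2,0,0,0,2,0,0,-6,0,0,0,2,0,0,-11,0,0,0,2,0,0,-17,0,0,0,2,0,0,-22.7,0,0,0,2])

```text
t: 21.4
tcp_pos: [0.4147, 0.2843, 0.2662]
tcp_rot: [[0.0, 1.0, 0.0], [1.0, -0.0, 0.002], [0.002, 0.0, -1.0]]
wrist_force: [0.6, 1.0, -1.0]
gripper_width: 0.0269
gripper_force: 34.8
```

Request:
servo_tool(rows=[-4,1.1,-0.5,0,0,0.14,2,-8.5,2.4,-0.5,0,0,0.3,2,-13,3.7,-0.5,0,0,0.46,2,-18,5.1,-0.5,0,0,0.62,2,-22.5,6.45,-0.5,0,0,0.785,2])

```text
t: 22.02
tcp_pos: [0.4795, 0.0579, 0.269]
tcp_rot: [[0.711, 0.703, 0.0], [0.703, -0.711, 0.003], [0.002, -0.002, -1.0]]
wrist_force: [0.1, -0.1, -1.0]
gripper_width: 0.0269
gripper_force: 34.7
```

Request:
servo_tool(rows=[-3.3,4.3,0,0,0,0.16,2,-6.8,8.8,0,0,0,0.32,2,-10.3,13.4,0.5,0,0,0.48,2,-13.7,17.8,1,0,0,0.63,2,-16.4,21.4,1,0,0,0.757,2])

```text
t: 22.65
tcp_pos: [0.5145, -0.2096, 0.2579]
tcp_rot: [[1.0, 0.023, -0.0], [0.023, -1.0, 0.002], [-0.0, -0.002, -1.0]]
wrist_force: [0.6, 0.2, -1.3]
gripper_width: 0.0269
gripper_force: 34.8
```

Request:
servo_tool(rows=[0,0,3,0,0,0,2,0,0,6,0,0,0,2,0,0,9,0,0,0,2,0,0,12,0,0,0,2,0,0,12,0,0,0,2])

```text
t: 23.28
tcp_pos: [0.5135, -0.2066, 0.1365]
tcp_rot: [[1.0, 0.029, -0.004], [0.029, -1.0, 0.003], [-0.004, -0.003, -1.0]]
wrist_force: [0.4, 0.2, -0.5]
gripper_width: 0.0271
gripper_force: 34.8
```

```bash
python3 -c "
from plan import *
print(steady())
plan([(0.515,-0.2073,0.070,-88.4)])"
```

```text
[ 0.5154 -0.2077  0.1391]
t 23.48 [ 0.5159 -0.2078  0.1397] yaw -88.4 w 0.0267 F [-0.3663  0.3349 -1.155 ] 34.8331081867218 j7 -0.73
(0.515, -0.2073, 0.07, -88.4) shift cm [-0.11 -0.04  6.97] rot [-0.002 -0.003  0.001] dist 6.97
```

Request:
servo_tool(rows=[-0.05,0,2,0,0,0,2,-0.05,0,4,0,0,0,2,-0.05,0,5.5,0,0,0,2,-0.05,0,6.6,0,0,0,2,-0.05,0,6.9,0,0,0,2])

```text
t: 24.1
tcp_pos: [0.5142, -0.2073, 0.0685]
tcp_rot: [[1.0, 0.028, -0.001], [0.028, -1.0, 0.002], [-0.001, -0.002, -1.0]]
wrist_force: [1.0, 0.6, 0.2]
gripper_width: 0.0266
gripper_force: 34.9
```

Request:
servo_tool(rows=[0,0,0.2,0,0,0,2,0,0,0.4,0,0,0,2,0,0,0.5,0,0,0,2,0,0,0.6,0,0,0,2,0,0,0.6,0,0,0,2])

```text
t: 24.72
tcp_pos: [0.515, -0.2073, 0.0641]
tcp_rot: [[1.0, 0.029, 0.001], [0.029, -1.0, 0.003], [0.001, -0.003, -1.0]]
wrist_force: [-1.8, 0.6, 5.2]
gripper_width: 0.0269
gripper_force: 35.5
```

Request:
servo_tool(rows=[0,0,0.05,0,0,0,2.8,0,0,0.05,0,0,0,3.2,0,0,0,0,0,0,4,0,0,0,0,0,0,4.5,0,0,0,0,0,0,5])

```text
t: 25.35
tcp_pos: [0.5147, -0.2072, 0.0634]
tcp_rot: [[1.0, 0.029, 0.0], [0.029, -1.0, 0.002], [0.0, -0.002, -1.0]]
wrist_force: [0.2, 0.3, -0.2]
gripper_width: 0.0498
gripper_force: 0.0
```

Request:
servo_tool(rows=[0,0,-2,0,0,0,5,0,0,-5,0,0,0,5,0,0,-9,0,0,0,5,0,0,-14,0,0,0,5,0,0,-18,0,0,0,5])

```text
t: 25.98
tcp_pos: [0.5146, -0.2082, 0.2466]
tcp_rot: [[1.0, 0.028, 0.003], [0.028, -1.0, 0.002], [0.003, -0.002, -1.0]]
wrist_force: [0.8, 0.3, 0.5]
gripper_width: 0.0495
gripper_force: 0.0
```

```bash
python3 -c "
from plan import *
g=arm.grab_frame('scene');print(steady())
for c in ('red','yellow','blue'):print(blobs(g['image'],c,(380,180,485,275)))
cv2.imwrite('pics/s6.png',cv2.resize(g['image'][180:280,380:480],None,fx=5,fy=5)[:,:,::-1])
plan([(0.51,0.0,0.255,-45),(0.53,0.218,0.22,0),(0.53,0.218,0.042,0)])
"
```

```text
[ 0.5153 -0.2081  0.2459]
[(463.5, 261.0, 22, 15), (453.5, 242.0, 16, 9)]
[(436.0, 225.5, 15, 10)]
[(420.0, 208.5, 15, 8)]
t 26.23 [ 0.5143 -0.2072  0.2436] yaw -88.3 w 0.0501 F [ 0.4969 -1.195  -0.5518] 0.0 j7 -0.84
(0.51, 0.0, 0.255, -45) shift cm [  0.17 -20.73  -1.08] rot [-0.002 -0.002 -0.757] dist 20.76
(0.53, 0.218, 0.22, 0) shift cm [ 16.83 -14.     3.5 ] rot [ 0.     0.    -0.785] dist 22.17
(0.53, 0.218, 0.042, 0) shift cm [ 0.   0.  17.8] rot [0. 0. 0.] dist 17.80
```

View pics/s6.png

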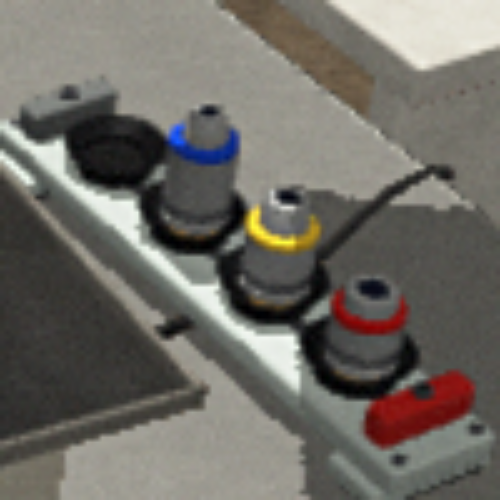

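Red (370,290), yellow (283,225) and blue (205,140) stand upright in cups 1–3; cup 4 is empty. Now the white one.

Request:
servo_tool(rows=[0,-4,-0.3,0,0,-0.15,5,0.1,-8.2,-0.6,0,0,-0.3,5,0.1,-12.4,-1,0,0,-0.45,6,0.2,-16.6,-1.1,0,0,-0.6,6,0.2,-20.7,-1.1,0,0,-0.757,6])

```text
t: 26.85
tcp_pos: [0.5097, 0.0007, 0.2539]
tcp_rot: [[0.703, 0.711, -0.002], [0.711, -0.703, 0.002], [-0.0, -0.002, -1.0]]
wrist_force: [0.4, -0.3, -0.6]
gripper_width: 0.0599
gripper_force: 0.0
```

Request:
servo_tool(rows=[3.4,-2.8,0.1,0,0,-0.16,6,6.8,-5.6,0.3,0,0,-0.32,6,10.2,-8.4,1,0,0,-0.48,6,13.5,-11.2,2.2,0,0,-0.64,6,16.8,-14,3.5,0,0,-0.785,6])

```text
t: 27.48
tcp_pos: [0.5296, 0.2182, 0.2187]
tcp_rot: [[-0.005, 1.0, -0.002], [1.0, 0.005, 0.001], [0.001, -0.002, -1.0]]
wrist_force: [0.1, 1.1, 0.7]
gripper_width: 0.0601
gripper_force: 0.0
```

Request:
servo_tool(rows=[0,0,3,0,0,0,6,0,0,6,0,0,0,6,0,0,9,0,0,0,6,0,0,11,0,0,0,6,0,0,11,0,0,0,6])

```text
t: 28.1
tcp_pos: [0.5292, 0.2167, 0.1085]
tcp_rot: [[0.0, 1.0, -0.003], [1.0, -0.0, -0.0], [-0.0, -0.003, -1.0]]
wrist_force: [0.2, -0.5, -0.2]
gripper_width: 0.0602
gripper_force: 0.0
```

```bash
python3 -c "
from plan import *
g=arm.grab_frame('scene');print(steady())
cv2.imwrite('pics/s7.png',cv2.resize(g['image'][200:330,150:280],None,fx=4,fy=4)[:,:,::-1])
plan([(0.53,0.218,0.042,0)])"
```

```text
[0.5311 0.2176 0.1113]
t 28.35 [0.5312 0.2177 0.1115] yaw -0.0 w 0.0599 F [ 0.1131  0.8856 -0.0761] 0.0 j7 -0.16
(0.53, 0.218, 0.042, 0) shift cm [ 0.   -0.13  6.95] rot [ 0.002 -0.003 -0.   ] dist 6.95
```

View pics/s7.png

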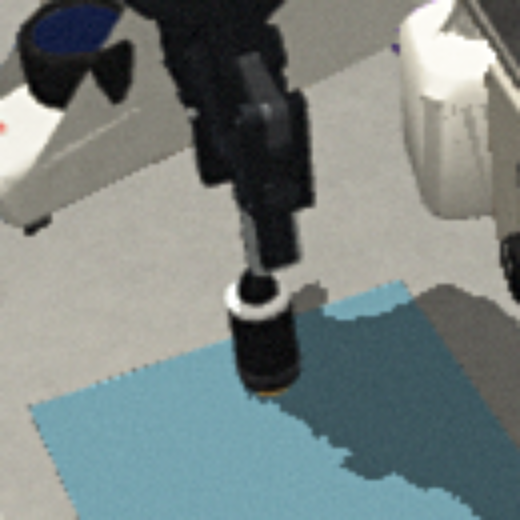

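The jaws straddle the upright white lens at (262,330).

Request:
servo_tool(rows=[0,-0.1,2,0,0,0,6,0,-0.1,4,0,0,0,6,0,-0.1,6,0,0,0,6,0,-0.1,6.9,0,0,0,6,0,-0.1,6.9,0,0,0,5])

```text
t: 28.98
tcp_pos: [0.5292, 0.2172, 0.0405]
tcp_rot: [[0.0, 1.0, -0.001], [1.0, -0.0, 0.001], [0.001, -0.001, -1.0]]
wrist_force: [-0.5, -0.5, -0.0]
gripper_width: 0.0499
gripper_force: 0.0
```

Request:
servo_tool(rows=[0,0,0,0,0,0,4,0,0,0,0,0,0,3,0,0,0,0,0,0,2,0,0,0,0,0,0,2,0,0,0,0,0,0,2], newtons=35)

```text
t: 29.6
tcp_pos: [0.5302, 0.2178, 0.0422]
tcp_rot: [[0.0, 1.0, 0.002], [1.0, -0.0, 0.003], [0.003, 0.002, -1.0]]
wrist_force: [1.0, 1.1, 4.9]
gripper_width: 0.0273
gripper_force: 34.4
```

```bash
python3 -c "
from plan import *
print(steady())
plan([(0.53,0.218,0.275,0),(0.53,0.0,0.275,-45),(0.567,-0.2058,0.27,-88.4)])"
```

```text
[0.5303 0.2178 0.0422]
t 29.80 [0.5303 0.2178 0.0422] yaw -0.0 w 0.0270 F [ 0.8849 -0.7357  5.2583] 34.383389353752136 j7 -0.11
(0.53, 0.218, 0.275, 0) shift cm [  0.09   0.02 -23.28] rot [ 0.002 -0.003 -0.   ] dist 23.28
(0.53, 0.0, 0.275, -45) shift cm [-21.8   0.    0. ] rot [0.    0.    0.785] dist 21.80
(0.567, -0.2058, 0.27, -88.4) shift cm [-11.94  17.17   0.5 ] rot [0.    0.    0.757] dist 20.92
```

Request:
servo_tool(rows=[0,0,-2,0,0,0,2,0,0,-6,0,0,0,2,0,0,-12,0,0,0,2,0,0,-18,0,0,0,2,0,0,-23.3,0,0,0,2])

```text
t: 30.42
tcp_pos: [0.5288, 0.2167, 0.2773]
tcp_rot: [[0.0, 1.0, 0.001], [1.0, -0.0, 0.003], [0.003, 0.001, -1.0]]
wrist_force: [0.8, 0.6, -1.3]
gripper_width: 0.0269
gripper_force: 34.6
```

Request:
servo_tool(rows=[-4,0,0,0,0,0.14,2,-8.5,0,0,0,0,0.3,2,-13,0,0,0,0,0.46,2,-17.5,0,0,0,0,0.62,2,-21.8,0,0,0,0,0.785,2])

```text
t: 31.05
tcp_pos: [0.5284, -0.0024, 0.2745]
tcp_rot: [[0.711, 0.703, 0.0], [0.703, -0.711, 0.003], [0.002, -0.002, -1.0]]
wrist_force: [-1.2, -1.5, -2.5]
gripper_width: 0.0268
gripper_force: 34.7
```

Request:
servo_tool(rows=[-2.4,3.5,0,0,0,0.16,2,-4.9,7.1,0,0,0,0.32,2,-7.4,10.7,0.2,0,0,0.48,2,-9.9,14.2,0.5,0,0,0.63,2,-11.9,17.2,0.5,0,0,0.757,2])

```text
t: 31.68
tcp_pos: [0.5662, -0.2079, 0.2688]
tcp_rot: [[1.0, 0.023, -0.0], [0.023, -1.0, 0.003], [-0.0, -0.003, -1.0]]
wrist_force: [0.3, 1.4, -1.6]
gripper_width: 0.0271
gripper_force: 34.7
```

Request:
servo_tool(rows=[0,0,3,0,0,0,2,0,0,6,0,0,0,2,0,0,9,0,0,0,2,0,0,12,0,0,0,2,0,0,12,0,0,0,2])

```text
t: 32.3
tcp_pos: [0.5653, -0.2053, 0.147]
tcp_rot: [[1.0, 0.029, -0.004], [0.029, -1.0, 0.004], [-0.004, -0.004, -1.0]]
wrist_force: [0.1, 0.2, -1.3]
gripper_width: 0.027
gripper_force: 34.8
```

```bash
python3 -c "
from plan import *
print(steady())
plan([(0.567,-0.2058,0.074,-88.4)])"
```

```text
[ 0.5672 -0.2065  0.1496]
t 32.50 [ 0.5677 -0.2068  0.1502] yaw -88.4 w 0.0268 F [-0.3288  0.2291 -1.7765] 34.788912534713745 j7 -0.75
(0.567, -0.2058, 0.074, -88.4) shift cm [-0.09 -0.08  7.62] rot [-0.002 -0.003  0.001] dist 7.62
```

Request:
servo_tool(rows=[0,-0.05,2,0,0,0,2,0,-0.05,4,0,0,0,2,0,-0.05,6,0,0,0,2,0,-0.05,7.2,0,0,0,2,0,-0.05,7.6,0,0,0,2])

```text
t: 33.12
tcp_pos: [0.5664, -0.2058, 0.0712]
tcp_rot: [[1.0, 0.028, -0.001], [0.028, -1.0, 0.002], [-0.001, -0.002, -1.0]]
wrist_force: [0.3, -0.4, -1.5]
gripper_width: 0.0269
gripper_force: 34.8
```

Request:
servo_tool(rows=[0,0,0.2,0,0,0,2,0,0,0.4,0,0,0,2,0,0,0.5,0,0,0,2,0,0,0.6,0,0,0,2,0,0,0.6,0,0,0,2])

```text
t: 33.75
tcp_pos: [0.5675, -0.2059, 0.0681]
tcp_rot: [[1.0, 0.029, 0.002], [0.029, -1.0, 0.003], [0.002, -0.003, -1.0]]
wrist_force: [-2.4, 2.1, 9.7]
gripper_width: 0.027
gripper_force: 35.9
```

Request:
servo_tool(rows=[0,0,0,0,0,0,2.8,0,0,0,0,0,0,3.2,0,0,0,0,0,0,4,0,0,0,0,0,0,4.5,0,0,0,0,0,0,5])

```text
t: 34.38
tcp_pos: [0.5669, -0.2057, 0.0664]
tcp_rot: [[1.0, 0.029, 0.0], [0.029, -1.0, 0.002], [0.0, -0.002, -1.0]]
wrist_force: [0.5, 0.0, -0.1]
gripper_width: 0.0497
gripper_force: 0.0
```

Request:
servo_tool(rows=[0,0,-2,0,0,0,5,0,0,-5,0,0,0,5,0,0,-9,0,0,0,5,0,0,-13,0,0,0,5,0,0,-18,0,0,0,5])

```text
t: 35.0
tcp_pos: [0.5664, -0.2061, 0.2487]
tcp_rot: [[1.0, 0.028, 0.0], [0.028, -1.0, 0.002], [0.0, -0.002, -1.0]]
wrist_force: [0.3, 0.8, 0.0]
gripper_width: 0.0497
gripper_force: 0.0
```

Request:
servo_tool(rows=[0,-4,0,0,0,0,5,0,-8,0,0,0,0,5,0,-12,0,0,0,0,5,0,-16,0,0,0,0,5,0,-16,0,0,0,0,5])

```text
t: 35.62
tcp_pos: [0.5625, -0.0424, 0.2476]
tcp_rot: [[0.999, 0.035, 0.001], [0.035, -0.999, 0.004], [0.001, -0.004, -1.0]]
wrist_force: [0.5, -0.6, 0.5]
gripper_width: 0.0499
gripper_force: 0.0
```

```bash
python3 -c "
from plan import *
plan([])
f=arm.grab_frame('top');g=arm.grab_frame('scene')
o=np.hstack([cv2.resize(f['image'][140:350,300:460],None,fx=2.4,fy=2.4)[:500],cv2.resize(g['image'][180:280,380:462],None,fx=5,fy=5)]);print(o.shape);cv2.imwrite('pics/s8.png',o[:,:,::-1])"
```

```text
t 35.62 [ 0.5625 -0.0424  0.2476] yaw -88.0 w 0.0499 F [ 0.4996 -0.5582  0.5053] 0.0 j7 -1.13
(500, 794, 3)
```

View pics/s8.png

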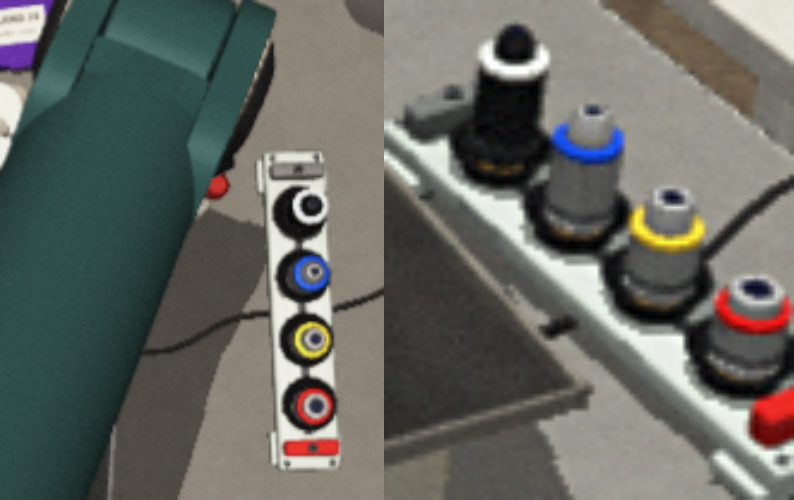

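All four lenses stand upright in their cups: red next to the red stop, then yellow, blue and white at (310,205) in the top half. The gripper is clear of them.

```bash
python3 -c "
from plant import arm
print(arm.finish_job())"
```

```text
the job is handed in; nothing more can be done
None
```

The job is handed in at about 36 s: in the last pictures all four objectives stand upright in the rest, red in the cup by the red stop, then yellow, blue and white; the beaker was hidden behind the arm in those pictures, but the gripper never went near it.

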